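# Clear the lane and pull the spring gauge to its mark

## Robot

A 7-joint arm with a two-finger parallel gripper is mounted at the origin on a cart in front of the work surface, level with it; the furniture and walls round the work are solid. World frame = base frame: x ahead of the robot, y to its left, z up, the work surface at z = 0. Lengths are in mm, angles in rad, forces in N, time in s.
With the tool pointing down it reaches from about 425 to 925 mm from the base axis. Payload 6.8 kg.
Tool frame: the origin (TCP) lies on the centre line of the jaws, within the pads' length; the fingertips stand 17 mm ahead of it and the grasp point (between the pads) lies 2 mm behind it; z points along the fingers, y is the line along which they close (so a half turn about z gives the same grasp; the last joint's range is limited). The gripper opens to 88 mm and grips with 3 to 60 N. Pads are 20 mm wide; open, the fingers measure 115 mm over their backs; the gripper's body (75 mm by 178 mm) begins 61 mm behind the grasp point.
Start: joints at [-1.435, 0.477, 0.022, 1.555, -0.011, 1.109, -0.083], TCP at [162.935, 655.057, 239.664] pointing down, gripper open.
Joint ranges: [-2.96, 2.96], [-0.34, 2.1], [-1.41, 1.46], [0.24, 2.44], [-1.37, 4.51], [0.17, 1.92], [-2.96, 2.96]. Speed limits (rad/s): [2.39, 2.39, 3.14, 3.14, 3.14, 3.14, 3.14].

## Interface

Orientations are given as a unit quaternion [w, x, y, z].
In Python, from plant import * gives the robot as it stands.
- The arm moves only by the tool jog_arm, never from a script. Its argument "moves" is a list of rows, each a list of 3 entries, a list of its own where there are three numbers: the shift along the tool's x, y, z in mm, then the turn, a rotation vector about the tool's x, y, z in degrees, then the opening in per cent of the stroke, from 0 (shut) to 100 (fully open). A call has 1 to 10 rows; each row is the pose to reach, as a shift and turn from the pose commanded when the call began, along the tool's axes at that moment; what a row does not reach only later rows make up. A row lasts 1/10 s, in which the tool goes at most 50 mm and 8.59 degrees, less where a joint would pass 70% of its speed; a pose out of reach is approached as far as the arm can. A call with a gripper value outside its range is refused whole. The fingers move at their own pace and stop on an object; the grip force is fixed at half the most. Time passes only in rows, so rows that repeat a pose let the fingers close. It gives the time, the measured TCP pose, the force, the opening and the grip force at its end, in the units of the state.
- state(): the state, without advancing time (a new reading comes with each control period).
- snapshot(name): name is "scene" or "top"; returns a dict with "img" (384x512x3 uint8, red, green, blue), "K" (3x3 intrinsics, pixels), "cam_to_world" (4x4, takes a point from camera to world coordinates). Camera axes: x right, y up, looking along -z (the intrinsics and any distortion apply to the point x, -y, -z); pixel columns grow to the right and rows downward; lengths in mm; the calibration is good to about 2 mm. A picture is of the moment at which its call begins. There is no depth.
- close_job(): hands the job in; it is judged then, once.
Trained networks look in a picture, given as the dict that the camera call returned (one of the last four; its "shot" number tells which), for a name from the list of things; names that differ only in an ending like _2 or _b are one class to them, and where a whole thing is asked for, a point or a joint stands for the part that bears it (a point fixed in the world has none). Each returns a list of dicts, best first, with "p" (0 to 1); they miss things now and then, are a little off and sometimes report something else, mostly with a low value. They report only what shows in the picture. A call takes as long as a camera call.
- find_in(picture, query): "position" ([x, y, z] in mm, in the coordinates of the camera as it stood for that picture, good to about 4 mm: the middle of the surface that is visible of it).
- spot_point(picture, query): "position" ([x, y, z] in mm, in the coordinates of the camera as it stood for that picture, good to about 4 mm: a listed point, or the origin of a listed thing).
The state is a dict: "t": time; "joint_positions": joint angles; "qd": joint speeds; "joint_efforts": joint torques, N m; "position": TCP position; "eef_rot": TCP orientation; "wrist_force": force on the tool from outside, world axes, zero at the start; "wrist_torque": the same for the moment, N m; "opening": finger opening in mm; "gripper_force": force on a finger pad.
Only numpy, scipy, OpenCV 4.12 (cv2) and the standard library are available. Lean on these libraries where they do the work, as an engineer would, in place of code of your own. Each camera call takes 0.05 s, during which the arm holds its last target. There are 200 camera calls.

## Task

Clear the lane of the bench pull gauge first: stand the two reagent bottles that block it upright in the white tray, setting them down gently beside the jar that is already there. Then pull the gauge's black grip out until the yellow pointer stands within the red mark on the scale, hold it there for about two seconds, and guide the grip back home without letting it snap, so that the green peak indicator is left standing at the red mark (not past it). Leave everything else where it stands.

Things in the scene. Friction and masses are not known exactly. Their poses are not given: they have to be found in the camera images.
- gauge: bench pull gauge, fixed to the worktop. Origin on the worktop (z = 0) under the home place of its upright black grip; x points from the grip to the blue housing (62 mm wide, from x = 60 to 170 mm, top at z = 59 mm; base plate 100 mm wide, from x = 50 to 175 mm). The grip is pulled out to -x, along a lane of bare worktop
- rail_mid (a point): middle of the top of the gauge's aluminium scale rail, which runs along the lane: 205 mm along the gauge's x (from -125 to +80 mm), 16 mm wide (y = +67 to +83 mm), 22 mm high, ticks every 10 mm. What rides on it (pointer, green indicator, red mark) reaches z = 37 mm. Axes as the gauge's
- draw (a joint): how far the grip is pulled out, m: 0 = home (the spring holds it there), positive towards the gauge's -x, end stop at 0.11. Spring: 3 N at home rising by 0.6 N per cm to 9.6 N at the stop, plus 2 N while it pushes the green indicator and 1.5 N of drag for each 0.1 m/s; let go when far out, it snaps back
- grip (a point): point to grip on the black upright grip, 65 mm above the worktop, on its centre line. The grip is 14 mm thick along the gauge's x, 30 mm wide along its y, and stands from z = 22 to 90 mm; a 12 mm rod at z = 40 mm runs from it into the housing, whose nose begins 52 mm behind the centre of the grip at home. Moves with the draw; axes as the gauge's
- pointer (a point): front (-x) edge of the yellow pointer, over the rail's centre line: a bar 6 mm thick, part of the draw, that reaches from the foot of the grip across the rail, z = 24 to 30 mm. Axes as the gauge's
- peak_edge (a point): rear (+x) edge of the green peak indicator, a block 8 x 12 x 14 mm that sits on the rail ahead of the pointer; the pointer pushes it along to -x, and it stays where it was pushed to when the draw goes back. It starts 1 to 31 mm ahead of the pointer, short of the mark
- mark_line (a point): centre (white line) of the red mark, a clip 12 mm long along the rail, on its outer side, 26 mm high; given over the rail's centre line, at the pointer's height (the clip lies 10 to 36 mm further out). Fixed in a run, 50 to 95 mm of draw from home. The draw still needed is the distance from pointer to this point along the gauge's -x
- tall_mid (a point): centre, half-way up, of the tall white reagent bottle with a blue band: 50 mm in diameter, 135 mm high to the top of its cap, straight sides from the bottom to 90 mm up, tapering above. It stands in the gauge's lane
- short_mid (a point): centre, half-way up, of the short white reagent bottle with a blue band: 46 mm in diameter, 100 mm high to the top of its cap, straight sides from the bottom to 66 mm up, tapering above. It stands in the gauge's lane, in line with the tall one about 65 mm away; either may be the nearer to the grip
- tray: white shallow tray, fixed to the worktop, 100 mm along its x, 270 mm along its y, walls 4 mm thick and 22 mm high, floor 4 mm thick; origin under its centre. One specimen jar stands in it, somewhere along its y
- tray_jar: small white specimen jar, 41 mm in diameter, 58 mm high, standing in the tray; loose; origin under its centre. To be left alone
- side_jar: small white specimen jar, 41 mm in diameter, 58 mm high, standing beside the gauge's lane; loose; origin under its centre. To be left alone
- spray_bottle: tall teal spray bottle with a yellow head, 60 x 122 x 249 mm high, standing between gauge and tray, long side along its y; loose; origin under its centre. To be left alone
- dropper: small white dropper bottle with a red cap, 28 mm in diameter, 70 mm high, standing between gauge and tray; loose; origin under its centre. To be left alone
- lab_timer: white lab timer, 42 x 66 x 57 mm; loose; origin under its centre. To be left alone
- brown_tape: roll of brown tape, 93 mm across, 48 mm high; loose; origin under its centre. To be left alone
- caps: strip of red caps, 132 x 18 x 15 mm, lying flat; loose; origin under its centre. To be left alone
- tall_bottle: the tall reagent bottle of tall_mid; origin under its centre
- short_bottle: the short reagent bottle of short_mid; origin under its centre

How it is judged (in metres and radians):
On the way, in this order (a step that is already met when the one before it is completed fails the run):
1. both bottles stand upright in the tray, released, with the gauge still at home (x of tall_mid in the frame of tray between -0.04 and 0.04 m and y of tall_mid in the frame of tray between -0.122 and 0.122 m and z of tall_mid in the frame of tray below 0.0795 m and angle between each of tall_mid, short_mid's own z axis and vertical below 0.12 rad and contact force between the fingers and tall_bottle below 0.1 N and x of short_mid in the frame of tray between -0.04 and 0.04 m and y of short_mid in the frame of tray between -0.122 and 0.122 m and z of short_mid in the frame of tray below 0.062 m and contact force between the fingers and short_bottle below 0.1 N and value of joint draw below 0.015 m), for 0.3 s.
2. the pointer is held within the red mark for a second (x of pointer in the frame of mark_line between -0.0065 and 0.0065 m), for 1 s.
3. the grip is back home, the peak indicator left at the mark (value of joint draw below 0.004 m and x of peak_edge in the frame of mark_line between -0.0065 and 0.0065 m), for 0.2 s.
At the end, for the whole second after the job is handed in: Both bottles stand upright (within 0.12 rad) and at rest on the tray's floor, inside its walls, released; the grip is home (draw below 4 mm); the rear edge of the green peak indicator is within 6.5 mm of the centre of the red mark (all of step 3 and x of tall_mid in the frame of tray between -0.04 and 0.04 m and y of tall_mid in the frame of tray between -0.122 and 0.122 m and z of tall_mid in the frame of tray below 0.0795 m and angle between each of tall_mid, short_mid's own z axis and vertical below 0.12 rad and contact force between the fingers and tall_bottle below 0.1 N and x of short_mid in the frame of tray between -0.04 and 0.04 m and y of short_mid in the frame of tray between -0.122 and 0.122 m and z of short_mid in the frame of tray below 0.062 m and contact force between the fingers and short_bottle below 0.1 N and linear speed of each of tall_bottle, short_bottle below 0.02 m/s); the robot touches nothing.
It fails at once if a bystander was moved by more than 25 mm (distance of any of tray_jar, side_jar, spray_bottle, dropper, lab_timer, brown_tape, caps from where it was at the start of the episode above 0.025 m).
It fails at once if a bottle was dropped or thrown (faster than 0.7 m/s out of the fingers) ((linear speed of tall_bottle above 0.7 m/s and contact force between the fingers and tall_bottle below 0.1 N) or (linear speed of short_bottle above 0.7 m/s and contact force between the fingers and short_bottle below 0.1 N)).
It fails at once if the grip was let go far out and snapped back (faster than 0.32 m/s) (velocity of joint draw below -0.32 m/s).
It also fails if it takes over 72 s, if anything falls off the work surface, if the arm or the gripper's body presses on something with over 40 N, if the wrist force passes 120 N, or if a joint passes its speed limit or range.

## Working session

There is one attempt and no reset: what is moved stays moved. The work goes in short steps, Python scripts to look and compute and a tool call to move; the robot and the scene stay as the last step left them, time stands still between calls to the robot, and variables do not carry over. Pictures are saved under pics/ and viewed, at most 10 in all, crops included, and the job is handed in when it is done.

Besides the shell and the picture viewer there is one more tool, called after "Call:" as name(argument=value, ...), one argument or row to a line, values as JSON. jog_arm: Moves the arm, as the interface text tells. Its arguments: {"type":"object","properties":{"moves":{"type":"array"}},"required":["moves"]}

```bash
mkdir -p pics && cat > h.py <<'E'
from plant import *
import numpy as np, cv2
def w(pic,p):
    return (np.array(pic["cam_to_world"])@np.r_[p,1])[:3]
def spots(pic,names):
    for n in names:
        for d in spot_point(pic,n)[:2]:
            print(n,round(d["p"],2),w(pic,d["position"]).round(0))
def save(pic,n): cv2.imwrite(f"pics/{n}.png",pic["img"][:,:,::-1])
E
python3 - <<'E'
from h import *
s=state();print({k:np.round(s[k],3) for k in("t","position","eef_rot","opening")})
for n in("scene","top"):
    pic=snapshot(n);save(pic,n+"0");print(n,np.round(pic["cam_to_world"],2).tolist())
    spots(pic,["gauge","rail_mid","grip","pointer","peak_edge","mark_line","tall_mid","short_mid","tray","tray_jar","side_jar","spray_bottle","dropper","lab_timer","brown_tape","caps"])
print(state()["t"])
a=cv2.imread("pics/scene0.png");b=cv2.imread("pics/top0.png")
cv2.imwrite("pics/both.png",cv2.resize(np.vstack([a,b]),(400,600)))
E
```

```text
{'t': np.float64(0.0), 'position': array([162.775, 654.492, 238.701]), 'eef_rot': array([-0.   ,  0.122,  0.993, -0.001]), 'opening': np.float64(87.952)}
scene [[0.9, 0.3, -0.31, 129.58], [-0.44, 0.61, -0.66, -828.24], [-0.01, 0.73, 0.68, 955.84], [0.0, 0.0, 0.0, 1.0]]
gauge 0.63 [ 560. -201.    2.]
rail_mid 0.97 [ 514. -138.   26.]
grip 0.72 [ 559. -203.   71.]
pointer 0.61 [ 535. -130.   26.]
peak_edge 0.4 [ 559. -206.   71.]
mark_line 0.35 [ 482. -146.   32.]
tall_mid 0.7 [ 425. -249.   68.]
short_mid 0.96 [ 488. -230.   49.]
tray 0.74 [572. 242.   4.]
tray_jar 0.47 [572. 285.   8.]
side_jar 0.81 [ 532. -327.    0.]
spray_bottle 0.93 [708.  -1.   2.]
spray_bottle 0.49 [ 535. -131.   26.]
dropper 0.51 [412.  -0.   1.]
lab_timer 0.58 [366. 526.   2.]
brown_tape 0.96 [ 420. -470.   -2.]
caps 0.46 [485. 446.   4.]
top [[0.01, 1.0, -0.06, 456.69], [-1.0, 0.02, 0.01, 50.28], [0.01, 0.06, 1.0, 1605.95], [0.0, 0.0, 0.0, 1.0]]
gauge 0.51 [486. 447.  -2.]
rail_mid 0.88 [ 519. -138.   23.]
grip 0.57 [ 564. -202.   63.]
grip 0.18 [366. 515.   3.]
pointer 0.61 [ 533. -130.   27.]
pointer 0.33 [ 562. -203.   63.]
mark_line 0.56 [ 476. -146.   26.]
tall_mid 0.79 [ 420. -247.   68.]
short_mid 0.49 [ 491. -232.   48.]
tray_jar 0.64 [568. 292.   4.]
side_jar 0.6 [ 536. -328.    0.]
spray_bottle 0.83 [708.  -7.  -0.]
dropper 0.58 [414.  -2.   2.]
lab_timer 0.5 [367. 514.   3.]
brown_tape 0.7 [ 420. -465.   -0.]
caps 0.6 [484. 450.   1.]
caps 0.5 [570. 292.   4.]
1.7
```

View pics/scene0.png

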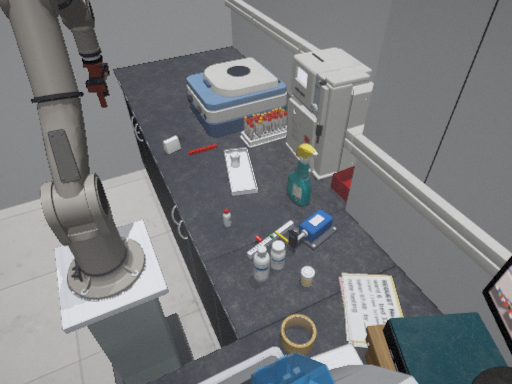

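View pics/top0.png

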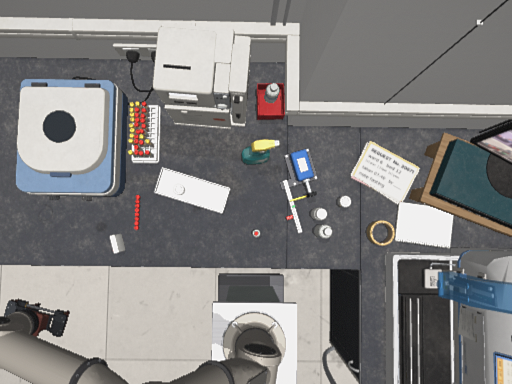

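The scene picture shows the bottles in the lane at pixels (262,265) and (278,255), with the grip at (294,238) and the tray at (240,170). In the top picture the tray corners are at about (162,168), (230,186), (224,213) and (155,195), and the jar is at (179,190). The rail runs from (286,180) to (299,232).

```bash
cat >> h.py <<'E'
def px2w(pic,u,v,z):
    d=np.linalg.inv(pic["K"])@[u,v,1.]; T=np.array(pic["cam_to_world"])
    d=T[:3,:3]@(d*[1,-1,-1]); o=T[:3,3]; return o+d*(z-o[2])/d[2]
def w2px(pic,p):
    T=np.array(pic["cam_to_world"]); c=T[:3,:3].T@(np.array(p)-T[:3,3]); q=np.array(pic["K"])@(c*[1,-1,-1]); return q[:2]/q[2]
from scipy.spatial.transform import Rotation as Ro
def go(x,y,z,yaw,ref=None):
    """tool shift+turn about z from the actual pose to world x,y,z with tool y axis at yaw deg"""
    s=ref or state();q=s["eef_rot"];R=Ro.from_quat([q[1],q[2],q[3],q[0]])
    c,n=np.cos(np.radians(yaw)),np.sin(np.radians(yaw))
    G=Ro.from_matrix(np.array([[n,c,0],[-c,n,0],[0,0,-1.]]))
    print("go",(x,y,z,yaw),R.inv().apply(np.array([x,y,z])-s["position"]).round(0),np.degrees((R.inv()*G).as_rotvec()).round(0))
E
python3 - <<'E'
from h import *
pic=snapshot("top");im=pic["img"]
m=(im.min(2)>150).astype(np.uint8);m[:150]=0;m[230:]=0;m[:,:152]=0;m[:,240:]=0
c=max(cv2.findContours(m,0,2)[0],key=cv2.contourArea);r=cv2.minAreaRect(c)
B=np.array([px2w(pic,*p,22)[:2] for p in cv2.boxPoints(r)]);print(B.round(0),B.mean(0).round(0),[np.linalg.norm(B[i]-B[i-1]).round(0) for i in range(2)])
m=(im.min(2)>150).astype(np.uint8);m[:178]=0;m[236:]=0;m[:,:278]=0;m[:,305:]=0
c=max(cv2.findContours(m,0,2)[0],key=cv2.contourArea);r=cv2.minAreaRect(c)
B=np.array([px2w(pic,*p,22)[:2] for p in cv2.boxPoints(r)]);print(B.round(0),B.mean(0).round(0),[np.linalg.norm(B[i]-B[i-1]).round(0) for i in range(2)])
for t in [(480,300,220,-20),(520,0,220,-50),(489,-231,200,-72)]: go(*t)
E
```

```text
[[559. 385.]
 [657. 358.]
 [581.  98.]
 [483. 126.]] [570. 242.] [np.float64(270.0), np.float64(102.0)]
[[ 611.  -99.]
 [ 616. -115.]
 [ 419. -175.]
 [ 415. -160.]] [ 515. -137.] [np.float64(206.0), np.float64(17.0)]Traceback (most recent call last):
  File "<stdin>", line 9, in <module>
  File "h.py", line 20, in go
    G=Ro.from_matrix(np.array([[n,c,0],[-c,n,0],[0,0,-1.]]))
  File "scipy/spatial/transform/_rotation.pyx", line 1143, in scipy.spatial.transform._rotation.Rotation.from_matrix
ValueError: Non-positive determinant (left-handed or null coordinate frame) in rotation matrix 0: [[-0.34202014  0.93969262  0.        ]
 [-0.93969262 -0.34202014  0.        ]
 [ 0.          0.         -1.        ]].
```

```bash
sed -i 's/\[\[n,c,0\],\[-c,n,0\]/[[-n,c,0],[c,n,0]/' h.py && python3 - <<'E'
from h import *
for t in [(480,300,220,-20),(520,0,220,-50),(489,-231,200,-73)]: go(*t)
E
```

```text
go (480, 300, 220, -20) [-393. -268.   20.] [-0.  0. 96.]
go (520, 0, 220, -50) [-505. -549.   20.] [ -0.   0. 126.]
go (489, -231, 200, -73) [-530. -781.   40.] [ -0.   0. 149.]
```

Call:
jog_arm(
  moves=[
    [[-393, -268, 20], [0, 0, 96], 100],
    [[-393, -268, 20], [0, 0, 96], 100],
    [[-393, -268, 20], [0, 0, 96], 100],
    [[-393, -268, 20], [0, 0, 96], 100],
    [[-393, -268, 20], [0, 0, 96], 100],
    [[-393, -268, 20], [0, 0, 96], 100],
    [[-393, -268, 20], [0, 0, 96], 100],
    [[-393, -268, 20], [0, 0, 96], 100],
    [[-393, -268, 20], [0, 0, 96], 100],
    [[-505, -549, 20], [0, 0, 126], 100],
  ],
)

```text
t: 2.75
position: [474.2, 269.4, 220.9]
eef_rot: [0.001, 0.768, 0.641, 0.001]
wrist_force: [0.7, -0.6, 0.2]
opening: 87.8
gripper_force: 0.0
```

```bash
python3 - <<'E'
from h import *
s=state();print(s["t"],np.round(s["position"]),np.round(s["joint_positions"],2))
for t in [(520,0,220,-50),(487,-231,200,-73)]: go(*t)
E
```

```text
2.75 [474. 269. 221.] [-1.02  0.3   0.48  1.91 -0.17  0.96 -0.65]
go (520, 0, 220, -50) [-257.   93.    1.] [ 0. -0. 40.]
go (487, -231, 200, -73) [-490.  102.   21.] [ 0. -0. 63.]
```

Call:
jog_arm(
  moves=[
    [[-257, 93, 1], [0, 0, 40], 100],
    [[-257, 93, 1], [0, 0, 40], 100],
    [[-257, 93, 1], [0, 0, 40], 100],
    [[-257, 93, 1], [0, 0, 40], 100],
    [[-490, 102, 21], [0, 0, 63], 100],
    [[-490, 102, 21], [0, 0, 63], 100],
    [[-490, 102, 21], [0, 0, 63], 100],
    [[-490, 102, 21], [0, 0, 63], 100],
    [[-490, 102, 21], [0, 0, 63], 100],
    [[-490, 102, 21], [0, 0, 63], 100],
  ],
)

```text
t: 3.75
position: [487.6, -227.0, 200.0]
eef_rot: [-0.0, 0.989, 0.149, 0.0]
wrist_force: [0.5, 1.1, 0.9]
opening: 87.6
gripper_force: 0.0
```

```bash
python3 - <<'E'
from h import *
s=state();print(s["t"],np.round(s["position"]),np.round(s["joint_positions"],2))
pic=snapshot("scene");save(pic,"s1");spots(pic,["tall_mid","short_mid","grip","side_jar"])
for t in [(488,-231,200,-73),(488,-231,58,-73)]: go(*t)
E
```

```text
3.75 [ 488. -227.  200.] [-0.33  0.38  0.83  1.97 -0.35  0.94 -0.6 ]
tall_mid 0.71 [ 423. -248.   69.]
short_mid 0.86 [ 486. -232.   53.]
grip 0.74 [ 557. -202.   69.]
grip 0.69 [ 535. -330.    1.]
side_jar 0.62 [ 537. -327.   -1.]
go (488, -231, 200, -73) [-1.  6. -0.] [-0. -0.  0.]
go (488, -231, 58, -73) [ -1.   6. 142.] [-0. -0.  0.]
```

Call:
jog_arm(
  moves=[
    [[0, 2, 40], [0, 0, 0], 100],
    [[0, 2, 80], [0, 0, 0], 100],
    [[0, 2, 120], [0, 0, 0], 100],
    [[0, 2, 142], [0, 0, 0], 100],
    [[0, 2, 142], [0, 0, 0], 100],
    [[0, 2, 142], [0, 0, 0], 30],
    [[0, 2, 142], [0, 0, 0], 30],
    [[0, 2, 142], [0, 0, 0], 30],
    [[0, 2, 142], [0, 0, 0], 30],
    [[0, 2, 142], [0, 0, 0], 30],
  ],
)

```text
t: 5.0
position: [488.6, -227.3, 58.5]
eef_rot: [0.0, 0.989, 0.149, 0.001]
wrist_force: [-0.3, 0.5, -0.3]
opening: 51.2
gripper_force: 0.4
```

```bash
python3 - <<'E'
from h import *
s=state();print(s["t"],np.round(s["position"]),s["opening"],s["gripper_force"],np.round(s["wrist_force"]))
E
```

```text
5.0 [ 489. -227.   59.] 51.164943721465605 0.3726104106681305 [-0.  0. -0.]
```

Call:
jog_arm(
  moves=[
    [[0, 0, 0], [0, 0, 0], 30],
    [[0, 0, 0], [0, 0, 0], 30],
    [[0, 0, 0], [0, 0, 0], 30],
    [[0, 0, 0], [0, 0, 0], 30],
    [[0, 0, -20], [0, 0, 0], 30],
    [[0, 0, -60], [0, 0, 0], 30],
    [[0, 0, -60], [0, 0, 0], 30],
  ],
)

```text
t: 5.7
position: [490.0, -228.5, 121.0]
eef_rot: [0.001, 0.989, 0.148, 0.002]
wrist_force: [0.7, -0.8, -1.3]
opening: 45.4
gripper_force: 29.7
```

```bash
python3 - <<'E'
from h import *
s=state();print(s["t"],np.round(s["position"]),s["opening"],s["gripper_force"],np.round(s["wrist_force"]))
T=np.array([570,242]);y=np.array([.281,.960]);x=np.array([.960,-.281])
P=T-90*y;print(P,T-26*y,[w for w in [(T-px)@y for px in ()]])
print("jar y",(np.array([570,291])-T)@y,(np.array([570,291])-T)@x)
for t in [(520,-120,175,-55),(530,0,175,-35),(P[0],P[1],175,-16),(P[0],P[1],66,-16)]: go(*t)
E
```

```text
5.7 [ 490. -228.  121.] 45.413219892296325 29.74521476891823 [ 1. -1. -1.]
[544.71 155.6 ] [562.694 217.04 ] []
jar y 47.04 -13.769000000000002
go (520, -120, 175, -55) [ 61. -95. -54.] [  0.  -0. -18.]
go (530, 0, 175, -35) [ 106. -207.  -54.] [  0.  -0. -38.]
go (np.float64(544.71), np.float64(155.60000000000002), 175, -16) [ 165. -351.  -54.] [  0.  -0. -57.]
go (np.float64(544.71), np.float64(155.60000000000002), 66, -16) [ 165. -351.   55.] [  0.  -0. -57.]
```

Call:
jog_arm(
  moves=[
    [[20, -30, -40], [0, 0, -6], 30],
    [[61, -95, -54], [0, 0, -18], 30],
    [[61, -95, -54], [0, 0, -18], 30],
    [[83, -150, -54], [0, 0, -28], 30],
    [[106, -207, -54], [0, 0, -38], 30],
    [[125, -255, -54], [0, 0, -44], 30],
    [[145, -303, -54], [0, 0, -50], 30],
    [[165, -351, -54], [0, 0, -57], 30],
    [[165, -351, -54], [0, 0, -57], 30],
    [[165, -351, -54], [0, 0, -57], 30],
  ],
)

```text
t: 6.7
position: [541.7, 162.4, 170.5]
eef_rot: [-0.001, 0.796, 0.606, -0.0]
wrist_force: [0.1, -0.5, -0.6]
opening: 45.1
gripper_force: 29.7
```

```bash
python3 - <<'E'
from h import *
s=state();print(s["t"],np.round(s["position"]),s["opening"],s["gripper_force"],np.round(s["wrist_force"]))
pic=snapshot("scene");spots(pic,["short_mid","tray","tray_jar"])
for t in [(545,156,110,-16),(545,156,63,-16)]: go(*t)
E
```

```text
6.7 [542. 162. 170.] 45.11380967247421 29.744794753933093 [ 0. -1. -1.]
short_mid 0.74 [ 534. -130.   31.]
short_mid 0.72 [540. 158. 162.]
tray 0.8 [573. 242.   4.]
tray 0.57 [414.  -2.   4.]
tray_jar 0.51 [572. 287.   6.]
go (545, 156, 110, -16) [ 2.  2. 61.] [-0.  0. -0.]
go (545, 156, 63, -16) [  2.   2. 108.] [-0.  0. -0.]
```

Call:
jog_arm(
  moves=[
    [[2, 2, 40], [0, 0, 0], 30],
    [[2, 2, 75], [0, 0, 0], 30],
    [[2, 2, 92], [0, 0, 0], 30],
    [[2, 2, 98], [0, 0, 0], 30],
    [[2, 2, 102], [0, 0, 0], 30],
    [[2, 2, 105], [0, 0, 0], 30],
    [[2, 2, 107], [0, 0, 0], 30],
    [[2, 2, 107], [0, 0, 0], 30],
  ],
)

```text
t: 7.7
position: [545.7, 158.2, 65.4]
eef_rot: [0.0, 0.798, 0.602, 0.001]
wrist_force: [0.6, -0.3, -0.4]
opening: 45.2
gripper_force: 29.7
```

```bash
python3 - <<'E'
from h import *
s=state();print(s["t"],np.round(s["position"],1),s["opening"],s["gripper_force"],np.round(s["wrist_force"],1))
E
```

```text
7.7 [545.7 158.2  65.4] 45.151924188556784 29.744640622084262 [ 0.6 -0.3 -0.4]
```

Call:
jog_arm(
  moves=[
    [[0, 0, 1], [0, 0, 0], 30],
    [[0, 0, 2], [0, 0, 0], 30],
    [[0, 0, 3], [0, 0, 0], 30],
    [[0, 0, 3], [0, 0, 0], 30],
  ],
)

```text
t: 8.1
position: [545.5, 158.4, 62.3]
eef_rot: [-0.0, 0.798, 0.602, 0.0]
wrist_force: [-0.7, -0.3, 3.6]
opening: 45.0
gripper_force: 29.8
```

Contact with the floor (3.6 N up). I'll open, wait, and lift.

Call:
jog_arm(
  moves=[
    [[0, 0, 0], [0, 0, 0], 60],
    [[0, 0, 0], [0, 0, 0], 100],
    [[0, 0, 0], [0, 0, 0], 100],
    [[0, 0, 0], [0, 0, 0], 100],
    [[0, 0, 0], [0, 0, 0], 100],
    [[0, 0, -30], [0, 0, 0], 100],
    [[0, 0, -75], [0, 0, 0], 100],
    [[0, 0, -115], [0, 0, 0], 100],
    [[0, 0, -150], [0, 0, 0], 100],
    [[0, 0, -150], [0, 0, 0], 100],
  ],
)

```text
t: 9.1
position: [548.1, 158.6, 216.7]
eef_rot: [0.001, 0.798, 0.602, 0.004]
wrist_force: [1.0, 0.6, -0.7]
opening: 87.9
gripper_force: 0.0
```

```bash
python3 - <<'E'
from h import *
s=state();print(s["t"],np.round(s["position"],1),s["opening"])
pic=snapshot("scene");spots(pic,["short_mid","tray_jar","tall_mid"])
for t in [(525,0,215,-35),(480,-120,215,-55),(422,-248,215,-73)]: go(*t)
E
```

```text
9.1 [548.1 158.6 216.7] 87.87116468388305
short_mid 0.72 [548. 155.  55.]
short_mid 0.71 [ 484. -148.   33.]
tray_jar 0.59 [572. 289.   8.]
tall_mid 0.87 [ 423. -245.   66.]
go (525, 0, 215, -35) [-157.   25.   -4.] [-0.  0. 19.]
go (480, -120, 215, -55) [-285.   14.   -4.] [-0.  0. 39.]
go (422, -248, 215, -73) [-424.   -7.   -4.] [-0.  0. 57.]
```

Call:
jog_arm(
  moves=[
    [[-50, 8, -4], [0, 0, 6], 100],
    [[-100, 16, -4], [0, 0, 12], 100],
    [[-157, 25, -4], [0, 0, 19], 100],
    [[-200, 22, -4], [0, 0, 26], 100],
    [[-243, 18, -4], [0, 0, 33], 100],
    [[-285, 14, -4], [0, 0, 39], 100],
    [[-330, 7, -4], [0, 0, 46], 100],
    [[-377, 0, -4], [0, 0, 52], 100],
    [[-424, -7, -4], [0, 0, 57], 100],
    [[-424, -7, -4], [0, 0, 57], 100],
  ],
)

```text
t: 10.3
position: [418.0, -253.2, 215.3]
eef_rot: [0.001, 0.99, 0.142, -0.001]
wrist_force: [-0.6, 0.2, -0.3]
opening: 87.9
gripper_force: 0.0
```

```bash
python3 - <<'E'
from h import *
s=state();print(s["t"],np.round(s["position"],1),s["opening"])
for t in [(422,-247,215,-73),(422,-247,80,-73)]: go(*t)
E
```

```text
10.3 [ 418.  -253.2  215.3] 87.93044847165149
go (422, -247, 215, -73) [ 6. -5.  0.] [ 0.  0. -1.]
go (422, -247, 80, -73) [  6.  -5. 135.] [ 0.  0. -1.]
```

Call:
jog_arm(
  moves=[
    [[5, -4, 40], [0, 0, 0], 100],
    [[5, -4, 80], [0, 0, 0], 100],
    [[5, -4, 115], [0, 0, 0], 100],
    [[5, -4, 135], [0, 0, 0], 100],
    [[5, -4, 135], [0, 0, 0], 100],
    [[5, -4, 135], [0, 0, 0], 40],
    [[5, -4, 135], [0, 0, 0], 40],
    [[5, -4, 135], [0, 0, 0], 40],
    [[5, -4, 135], [0, 0, 0], 40],
    [[5, -4, 135], [0, 0, 0], 40],
  ],
)

```text
t: 11.3
position: [426.3, -242.5, 81.5]
eef_rot: [0.0, 0.989, 0.149, 0.001]
wrist_force: [0.0, -0.4, -0.1]
opening: 51.4
gripper_force: 0.1
```

Call:
jog_arm(
  moves=[
    [[0, 0, 0], [0, 0, 0], 30],
    [[0, 0, 0], [0, 0, 0], 30],
    [[0, 0, 0], [0, 0, 0], 30],
    [[0, 0, 0], [0, 0, 0], 30],
  ],
)

```text
t: 11.7
position: [426.3, -242.5, 81.3]
eef_rot: [-0.0, 0.989, 0.149, 0.0]
wrist_force: [-0.1, 0.9, 6.0]
opening: 48.9
gripper_force: 29.9
```

Call:
jog_arm(
  moves=[
    [[0, 0, -20], [0, 0, 0], 30],
    [[0, 0, -60], [0, 0, 0], 30],
    [[0, 0, -105], [0, 0, 0], 30],
    [[0, 0, -115], [0, 0, 0], 30],
    [[0, 0, -115], [0, 0, 0], 30],
  ],
)

```text
t: 12.2
position: [426.8, -242.5, 196.9]
eef_rot: [0.0, 0.989, 0.149, 0.002]
wrist_force: [0.4, 0.1, -1.3]
opening: 49.5
gripper_force: 29.9
```

```bash
python3 - <<'E'
from h import *
s=state();print(s["t"],np.round(s["position"],1),s["opening"],s["gripper_force"])
for t in [(480,-120,200,-55),(525,0,215,-35),(540,110,215,-20),(561,214,215,-16),(561,214,120,-16)]: go(*t)
E
```

```text
12.2 [ 426.8 -242.5  196.9] 49.481727301426034 29.91511688567698
go (480, -120, 200, -55) [  87. -101.   -3.] [  0.  -0. -18.]
go (525, 0, 215, -35) [ 165. -203.  -18.] [  0.  -0. -38.]
go (540, 110, 215, -20) [ 212. -304.  -18.] [  0.  -0. -53.]
go (561, 214, 215, -16) [ 263. -397.  -18.] [  0.  -0. -57.]
go (561, 214, 120, -16) [ 262. -397.   77.] [  0.  -0. -57.]
```

Call:
jog_arm(
  moves=[
    [[30, -33, -3], [0, 0, -6], 30],
    [[60, -67, -3], [0, 0, -12], 30],
    [[87, -101, -8], [0, 0, -18], 30],
    [[113, -135, -13], [0, 0, -25], 30],
    [[140, -170, -18], [0, 0, -32], 30],
    [[165, -203, -18], [0, 0, -38], 30],
    [[190, -250, -18], [0, 0, -46], 30],
    [[212, -304, -18], [0, 0, -53], 30],
    [[238, -350, -18], [0, 0, -55], 30],
    [[263, -397, -18], [0, 0, -57], 30],
  ],
)

```text
t: 13.2
position: [555.9, 199.0, 211.2]
eef_rot: [-0.001, 0.798, 0.603, -0.002]
wrist_force: [0.4, -0.9, -0.8]
opening: 49.2
gripper_force: 29.9
```

```bash
python3 - <<'E'
from h import *
pic=snapshot("scene");spots(pic,["short_mid","tall_mid","tray_jar"])
s=state();print(s["t"],np.round(s["position"],1),s["opening"],s["gripper_force"],np.round(s["qd"],2))
for t in [(562,217,215,-16),(562,217,86,-16)]: go(*t)
E
```

```text
short_mid 0.82 [549. 155.  59.]
short_mid 0.2 [ 517. -135.   27.]
tall_mid 0.66 [555. 193. 200.]
tall_mid 0.64 [ 558. -202.    1.]
tray_jar 0.62 [367. 525.   3.]
tray_jar 0.48 [571. 289.   8.]
13.4 [555.8 198.3 211. ] 48.96465017342068 29.91496170172468 [ 0.03 -0.03  0.05  0.02  0.01  0.   -0.  ]
go (562, 217, 215, -16) [20.  1. -4.] [-0.  0.  0.]
go (562, 217, 86, -16) [ 20.   1. 125.] [-0.  0.  0.]
```

Call:
jog_arm(
  moves=[
    [[20, 1, 0], [0, 0, 0], 30],
    [[20, 1, 30], [0, 0, 0], 30],
    [[20, 1, 65], [0, 0, 0], 30],
    [[20, 1, 100], [0, 0, 0], 30],
    [[20, 1, 113], [0, 0, 0], 30],
    [[20, 1, 118], [0, 0, 0], 30],
    [[20, 1, 121], [0, 0, 0], 30],
    [[20, 1, 123], [0, 0, 0], 30],
    [[20, 1, 124], [0, 0, 0], 30],
    [[20, 1, 124], [0, 0, 0], 30],
  ],
)

```text
t: 14.4
position: [564.2, 216.3, 90.7]
eef_rot: [0.0, 0.798, 0.602, 0.001]
wrist_force: [0.3, 0.2, -0.9]
opening: 49.0
gripper_force: 29.9
```

Call:
jog_arm(
  moves=[
    [[0, 0, 2], [0, 0, 0], 30],
    [[0, 0, 3], [0, 0, 0], 30],
    [[0, 0, 4], [0, 0, 0], 30],
    [[0, 0, 5], [0, 0, 0], 30],
    [[0, 0, 5], [0, 0, 0], 30],
  ],
)

```text
t: 14.9
position: [563.8, 216.2, 85.4]
eef_rot: [-0.0, 0.798, 0.602, 0.0]
wrist_force: [-1.1, -0.4, 4.7]
opening: 49.1
gripper_force: 29.9
```

Call:
jog_arm(
  moves=[
    [[0, 0, 0], [0, 0, 0], 60],
    [[0, 0, 0], [0, 0, 0], 100],
    [[0, 0, 0], [0, 0, 0], 100],
    [[0, 0, 0], [0, 0, 0], 100],
    [[0, 0, 0], [0, 0, 0], 100],
    [[0, 0, -30], [0, 0, 0], 100],
    [[0, 0, -75], [0, 0, 0], 100],
    [[0, 0, -115], [0, 0, 0], 100],
    [[0, 0, -135], [0, 0, 0], 100],
    [[0, 0, -135], [0, 0, 0], 100],
  ],
)

```text
t: 15.9
position: [565.6, 216.6, 223.2]
eef_rot: [0.0, 0.798, 0.602, 0.003]
wrist_force: [-1.1, 0.4, -0.1]
opening: 88.2
gripper_force: 0.0
```

```bash
python3 - <<'E'
from h import *
s=state();print(s["t"],np.round(s["position"],1),s["opening"])
pic=snapshot("scene");save(pic,"s2");spots(pic,["short_mid","tall_mid","tray_jar","grip","pointer","mark_line","peak_edge"])
top=snapshot("top");spots(top,["short_mid","tall_mid","tray_jar","grip","pointer","mark_line","peak_edge"])
im=pic["img"]
a=cv2.resize(im[205:265,235:325],None,fx=6,fy=6,interpolation=3)[:,:,::-1]
b=cv2.resize(im[130:210,205:295],None,fx=3,fy=3,interpolation=3)[:,:,::-1]
o=np.zeros((600,540,3),np.uint8);o[:360]=a;o[360:,:270]=b
cv2.imwrite("pics/c2.png",o)
for t in [(535,20,200,-50),(558,-202,160,17)]: go(*t)
print(s["joint_positions"])
E
```

```text
15.9 [565.6 216.6 223.2] 88.20269580315853
short_mid 0.51 [548. 158.  57.]
tall_mid 0.57 [567. 212.  71.]
tray_jar 0.57 [573. 290.   9.]
tray_jar 0.17 [413.  -2.   1.]
grip 0.56 [ 558. -202.   69.]
pointer 0.79 [ 534. -132.   29.]
pointer 0.67 [ 561. -204.    1.]
mark_line 0.48 [ 483. -145.   31.]
peak_edge 0.69 [ 423. -469.   -1.]
short_mid 0.43 [549. 155.  54.]
short_mid 0.42 [567. 211.  68.]
tall_mid 0.59 [568. 211.  71.]
grip 0.62 [ 561. -203.   67.]
pointer 0.66 [ 533. -131.   26.]
mark_line 0.48 [ 478. -147.   27.]
go (535, 20, 200, -50) [-196.   26.   20.] [-0.  0. 34.]
go (558, -202, 160, 17) [-404.  109.   60.] [ -0.  -0. -33.]
[-0.87125751  0.41106372  0.53262864  1.77788198 -0.2429072   1.01172452
 -0.52431636]
```

View pics/c2.png

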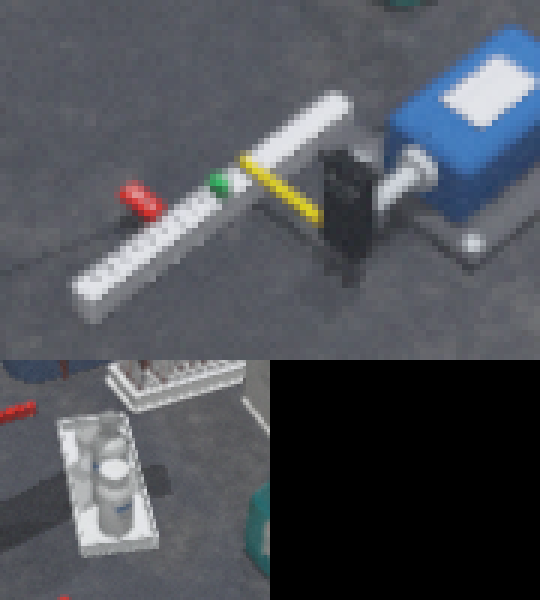

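The crop shows the yellow pointer's front edge at (240,158) and the green indicator at (220,185). The red mark is at (142,200), and both bottles are upright in the tray. Next I go to the grip.

```bash
python3 - <<'E'
from h import *
for t in [(510,60,215,0),(505,-60,215,9),(558,-202,160,17)]: go(*t)
E
```

```text
go (510, 60, 215, 0) [-165.   -9.    5.] [ -0.  -0. -16.]
go (505, -60, 215, 9) [-282.   19.    5.] [ -0.  -0. -25.]
go (558, -202, 160, 17) [-404.  109.   60.] [ -0.  -0. -33.]
```

Call:
jog_arm(
  moves=[
    [[-50, -3, 3], [0, 0, -6], 100],
    [[-100, -6, 4], [0, 0, -11], 100],
    [[-165, -9, 5], [0, 0, -16], 45],
    [[-220, 5, 5], [0, 0, -21], 45],
    [[-282, 19, 5], [0, 0, -25], 45],
    [[-320, 48, 20], [0, 0, -28], 45],
    [[-362, 78, 40], [0, 0, -31], 45],
    [[-404, 109, 60], [0, 0, -33], 45],
    [[-404, 109, 60], [0, 0, -33], 45],
    [[-404, 109, 60], [0, 0, -33], 45],
  ],
)

```text
t: 17.7
position: [556.9, -208.8, 158.4]
eef_rot: [0.0, 0.597, 0.802, -0.002]
wrist_force: [0.0, 0.3, -0.2]
opening: 39.6
gripper_force: 0.0
```

```bash
python3 - <<'E'
from h import *
s=state();print(s["t"],np.round(s["position"],1),s["opening"],np.round(s["joint_positions"],2))
for t in [(558,-202,160,17),(558,-202,68,17)]: go(*t)
E
```

```text
17.7 [ 556.9 -208.8  158.4] 39.600288386911124 [-0.14  0.48  0.52  1.86 -0.29  0.89  0.81]
go (558, -202, 160, 17) [ 6.  3. -2.] [-0.  0. -0.]
go (558, -202, 68, 17) [ 6.  3. 90.] [-0.  0. -0.]
```

Call:
jog_arm(
  moves=[
    [[5, 4, 20], [0, 0, 0], 45],
    [[5, 4, 40], [0, 0, 0], 45],
    [[5, 4, 60], [0, 0, 0], 45],
    [[5, 4, 78], [0, 0, 0], 45],
    [[5, 4, 89], [0, 0, 0], 45],
    [[5, 4, 89], [0, 0, 0], 45],
  ],
)

```text
t: 18.3
position: [559.3, -195.4, 69.8]
eef_rot: [-0.001, 0.594, 0.805, -0.0]
wrist_force: [-1.4, -0.2, -0.2]
opening: 39.4
gripper_force: 0.0
```

Call:
jog_arm(
  moves=[
    [[0, 0, 0], [0, 0, 0], 25],
    [[0, 0, 0], [0, 0, 0], 5],
    [[0, 0, 0], [0, 0, 0], 5],
    [[0, 0, 0], [0, 0, 0], 5],
    [[0, 0, 0], [0, 0, 0], 5],
    [[0, 0, 0], [0, 0, 0], 5],
    [[0, 0, 0], [0, 0, 0], 5],
  ],
)

```text
t: 19.0
position: [557.6, -197.6, 71.5]
eef_rot: [-0.001, 0.595, 0.804, -0.001]
wrist_force: [-8.8, -0.7, 8.1]
opening: 13.9
gripper_force: 30.0
```

```bash
python3 - <<'E'
from h import *
s=state();print(s["t"],np.round(s["position"],1),s["opening"],s["gripper_force"],np.round(s["wrist_force"],1))
E
```

```text
19.0 [ 557.6 -197.6   71.5] 13.854451722453296 29.997946321964264 [-8.8 -0.7  8.1]
```

Call:
jog_arm(
  moves=[
    [[0, -4, 0], [0, 0, 0], 5],
    [[0, -9, 0], [0, 0, 0], 5],
    [[0, -14, 0], [0, 0, 0], 5],
    [[0, -19, 0], [0, 0, 0], 5],
    [[0, -24, 0], [0, 0, 0], 5],
    [[0, -29, 0], [0, 0, 0], 5],
    [[0, -34, 0], [0, 0, 0], 5],
    [[0, -39, 0], [0, 0, 0], 5],
    [[0, -44, 0], [0, 0, 0], 5],
    [[0, -47, 0], [0, 0, 0], 5],
  ],
)

```text
t: 20.0
position: [517.0, -210.1, 71.6]
eef_rot: [0.002, 0.594, 0.804, 0.001]
wrist_force: [8.5, 1.0, 0.5]
opening: 14.0
gripper_force: 30.0
```

```bash
python3 - <<'E'
from h import *
s=state();print(s["t"],np.round(s["position"],1),s["opening"],s["gripper_force"],np.round(s["wrist_force"],1))
g=np.array([.956,.292]);print("draw",-(s["position"][:2]-np.array([557.6,-197.6]))@g)
pic=snapshot("scene");spots(pic,["pointer","mark_line","peak_edge","grip"])
top=snapshot("top");spots(top,["pointer","mark_line","peak_edge","grip"])
o=np.array([558.4,-202.1]);Rm=np.array([[.956,-.292],[.292,.956]])
P=lambda x,y,z:np.r_[o+Rm@[x,y],z]
im=pic["img"]
a=cv2.resize(im[215:260,235:310],None,fx=8,fy=8,interpolation=3)[:,:,::-1].copy()
for x in range(-100,1,10):
    q=[(w2px(pic,P(x,y,30))-[235,215]+.5)*8 for y in (75,90)]
    cv2.line(a,*[tuple(int(i) for i in k) for k in q],(255,0,255) if x%50 else (255,255,0),1)
cv2.imwrite("pics/c3.png",a)
E
```

```text
20.0 [ 517.  -210.1   71.6] 13.9626482470135 30.016711056232452 [8.5 1.  0.5]
draw 42.48963171850366
mark_line 0.47 [ 484. -147.   33.]
grip 0.5 [ 559. -200.    3.]
grip 0.46 [ 518. -218.   69.]
pointer 0.59 [ 493. -142.   27.]
mark_line 0.37 [ 482. -146.   24.]
peak_edge 0.32 [ 560. -199.    0.]
grip 0.36 [ 522. -216.   65.]
```

View pics/c3.png

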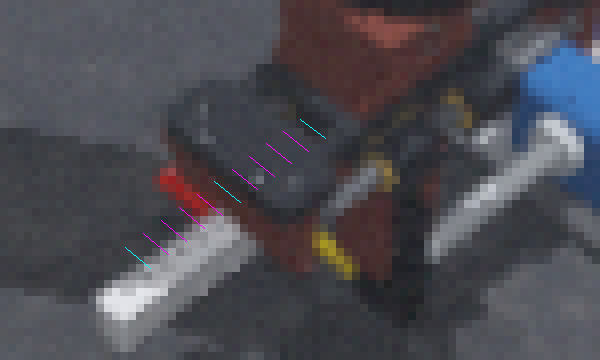

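The crop shows the gripper hiding the rail between the pointer (yellow piece at (335,255)) and the mark (red at (190,190)). I'll get the mark from the clear earlier pictures by colour.

```bash
python3 - <<'E'
from h import *
o=np.array([558.4,-202.1]);Rm=np.array([[.956,-.292],[.292,.956]])
def cen(im,box,c):
    u0,u1,v0,v1=box;s=im[v0:v1,u0:u1].astype(float);r,g,b=s[...,0],s[...,1],s[...,2]
    w={'r':np.clip(r-np.maximum(g,b)-25,0,None),'y':np.clip(np.minimum(r,g)-b-25,0,None),'g':np.clip(g-np.maximum(r,b)-20,0,None)}[c]
    V,U=np.mgrid[v0:v1,u0:u1];return np.array([(U*w).sum(),(V*w).sum()])/w.sum(),w.sum()
G=lambda p:(Rm.T@(p[:2]-o)).round(1)
now=snapshot("top");sc=snapshot("scene")
A=cv2.imread("pics/top0.png")[:,:,::-1];B=cv2.imread("pics/s2.png")[:,:,::-1]
bt=(280,306,185,225);bs=(250,295,225,245)
for nm,pic,im,c,box,z in [("top home mark",now,A,'r',bt,33),("top home ptr",now,A,'y',bt,29),("top home green",now,A,'g',bt,36),("scene mark",sc,B,'r',bs,26),("scene mark",sc,B,'r',bs,33),("scene ptr",sc,B,'y',(270,295,228,245),28),("scene green",sc,B,'g',bs,33),("top now mark",now,now["img"],'r',bt,33),("top now ptr",now,now["img"],'y',bt,29)]:
    p,n=cen(im,box,c);print(nm,z,p.round(1),n.round(),G(px2w(pic,*p,z)))
a=[cv2.resize(i[180:230,270:315],None,fx=8,fy=8,interpolation=3)[:,:,::-1] for i in (A,now["img"])]
cv2.imwrite("pics/c4.png",np.hstack(a));s=state();print(s["t"],s["position"].round(1) if hasattr(s["position"],'round') else s["position"])
E
```

```text
top home mark 33 [289.4 216.9] 2333.0 [-58.5  97.7]
top home ptr 29 [297.9 198. ] 2743.0 [ 0.6 46.2]
top home green 36 [293.2 205.9] 300.0 [-23.   72.8]
scene mark 26 [258.2 238.2] 2459.0 [-57.9  96.6]
scene mark 33 [258.2 238.2] 2459.0 [-61.9  92.3]
scene ptr 28 [281.6 236.3] 3594.0 [ 2.9 47.8]
scene green 33 [271.  235.1] 286.0 [-22.1  73. ]
top now mark 33 [289.5 216.8] 1915.0 [-58.2  97. ]
top now ptr 29 [299.6 209.3] 1640.0 [-42.1  52.1]
20.6 [ 516.5 -210.2   71.5]
```

View pics/c4.png

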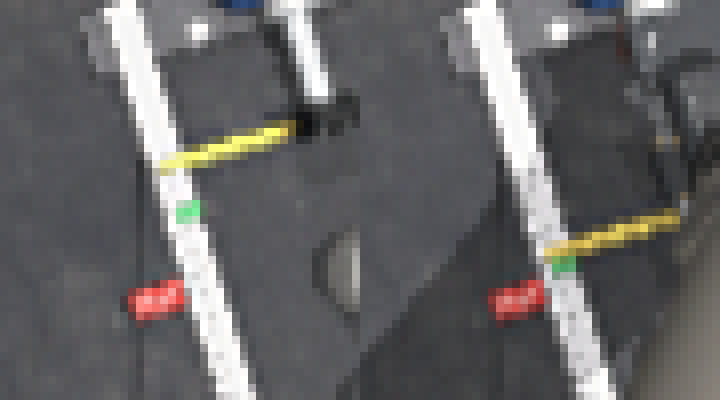

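The right half shows the pointer bar against the green block at about (563,255), with the mark at (520,300). About 13.5 mm more is needed.

Call:
jog_arm(
  moves=[
    [[0, -3, 0], [0, 0, 0], 5],
    [[0, -6, 0], [0, 0, 0], 5],
    [[0, -9, 0], [0, 0, 0], 5],
    [[0, -12, 0], [0, 0, 0], 5],
    [[0, -13, 0], [0, 0, 0], 5],
    [[0, -13, 0], [0, 0, 0], 5],
  ],
)

```text
t: 21.2
position: [504.7, -213.8, 71.6]
eef_rot: [0.002, 0.594, 0.805, 0.001]
wrist_force: [8.7, 1.2, 0.2]
opening: 13.9
gripper_force: 30.0
```

```bash
python3 - <<'E'
from h import *
o=np.array([558.4,-202.1]);Rm=np.array([[.956,-.292],[.292,.956]])
s=state();print(s["t"],-(s["position"][:2]-np.array([557.6,-197.6]))@Rm[:,0])
now=snapshot("top");im=now["img"]
u0,u1,v0,v1=280,312,185,225;q=im[v0:v1,u0:u1].astype(float);r,g,b=q[...,0],q[...,1],q[...,2]
V,U=np.mgrid[v0:v1,u0:u1]
for n,w,z in [("ptr",np.clip(np.minimum(r,g)-b-25,0,None),29),("mark",np.clip(r-np.maximum(g,b)-25,0,None)*(U<295),33)]:
    p=px2w(now,(U*w).sum()/w.sum(),(V*w).sum()/w.sum(),z);print(n,Rm.T@(p[:2]-o))
E
```

```text
21.2 55.28711884816093
ptr [-54.29341096  46.16412382]
mark [-58.43811238  97.53882008]
```

Pointer front edge is about 1 mm short of the mark's centre, so I'll hold here.

Call:
jog_arm(
  moves=[
    [[0, -1, 0], [0, 0, 0], 5],
    [[0, -1, 0], [0, 0, 0], 5],
    [[0, -1, 0], [0, 0, 0], 5],
    [[0, -1, 0], [0, 0, 0], 5],
    [[0, -1, 0], [0, 0, 0], 5],
    [[0, -1, 0], [0, 0, 0], 5],
    [[0, -1, 0], [0, 0, 0], 5],
    [[0, -1, 0], [0, 0, 0], 5],
    [[0, -1, 0], [0, 0, 0], 5],
    [[0, -1, 0], [0, 0, 0], 5],
  ],
)

```text
t: 22.25
position: [503.9, -214.0, 71.6]
eef_rot: [0.002, 0.594, 0.805, 0.001]
wrist_force: [7.6, 0.9, 0.5]
opening: 13.7
gripper_force: 30.0
```

Call:
jog_arm(
  moves=[
    [[0, 0, 0], [0, 0, 0], 5],
    [[0, 0, 0], [0, 0, 0], 5],
    [[0, 0, 0], [0, 0, 0], 5],
    [[0, 0, 0], [0, 0, 0], 5],
    [[0, 0, 0], [0, 0, 0], 5],
    [[0, 0, 0], [0, 0, 0], 5],
    [[0, 0, 0], [0, 0, 0], 5],
    [[0, 0, 0], [0, 0, 0], 5],
    [[0, 0, 0], [0, 0, 0], 5],
    [[0, 0, 0], [0, 0, 0], 5],
  ],
)

```text
t: 23.25
position: [503.9, -214.0, 71.6]
eef_rot: [0.002, 0.594, 0.805, 0.001]
wrist_force: [8.1, 1.3, 0.7]
opening: 13.5
gripper_force: 30.0
```

Call:
jog_arm(
  moves=[
    [[0, 5, 0], [0, 0, 0], 5],
    [[0, 10, 0], [0, 0, 0], 5],
    [[0, 16, 0], [0, 0, 0], 5],
    [[0, 22, 0], [0, 0, 0], 5],
    [[0, 28, 0], [0, 0, 0], 5],
    [[0, 34, 0], [0, 0, 0], 5],
    [[0, 40, 0], [0, 0, 0], 5],
    [[0, 46, 0], [0, 0, 0], 5],
    [[0, 51, 0], [0, 0, 0], 5],
    [[0, 54, 0], [0, 0, 0], 5],
  ],
)

```text
t: 24.25
position: [554.3, -198.6, 71.5]
eef_rot: [0.001, 0.594, 0.804, 0.0]
wrist_force: [2.7, 1.1, 7.8]
opening: 14.2
gripper_force: 30.0
```

```bash
python3 - <<'E'
from h import *
s=state();print(s["t"],-(s["position"][:2]-np.array([557.6,-197.6]))@[.956,.292],np.round(s["wrist_force"],1))
E
```

```text
24.25 3.4819180197215225 [2.7 1.1 7.8]
```

Call:
jog_arm(
  moves=[
    [[0, 2, 0], [0, 0, 0], 5],
    [[0, 4, 0], [0, 0, 0], 5],
    [[0, 5, 0], [0, 0, 0], 5],
    [[0, 5, 0], [0, 0, 0], 5],
  ],
)

```text
t: 24.65
position: [557.4, -197.6, 71.5]
eef_rot: [-0.0, 0.595, 0.804, -0.0]
wrist_force: [-2.3, -0.2, 11.1]
opening: 13.6
gripper_force: 30.0
```

Home (force reversed). Open moderately, then lift.

Call:
jog_arm(
  moves=[
    [[0, 0, 0], [0, 0, 0], 30],
    [[0, 0, 0], [0, 0, 0], 42],
    [[0, 0, 0], [0, 0, 0], 42],
    [[0, 0, 0], [0, 0, 0], 42],
    [[0, 0, -20], [0, 0, 0], 42],
    [[0, 0, -50], [0, 0, 0], 42],
    [[0, 0, -90], [0, 0, 0], 42],
    [[0, 0, -130], [0, 0, 0], 42],
    [[-30, -80, -150], [0, 0, 0], 42],
    [[-30, -120, -150], [0, 0, 0], 42],
  ],
)

```text
t: 25.65
position: [476.3, -250.3, 219.7]
eef_rot: [0.002, 0.593, 0.805, 0.0]
wrist_force: [0.2, -0.9, 0.1]
opening: 36.9
gripper_force: 0.0
```

```bash
python3 - <<'E'
from h import *
o=np.array([558.4,-202.1]);Rm=np.array([[.956,-.292],[.292,.956]])
now=snapshot("top");sc=snapshot("scene");im=now["img"]
u0,u1,v0,v1=280,312,185,225;q=im[v0:v1,u0:u1].astype(float);r,g,b=q[...,0],q[...,1],q[...,2]
V,U=np.mgrid[v0:v1,u0:u1]
for n,w,z in [("ptr",np.clip(np.minimum(r,g)-b-25,0,None),29),("mark",np.clip(r-np.maximum(g,b)-25,0,None)*(U<295),33),("green",np.clip(g-np.maximum(r,b)-20,0,None),36)]:
    p=px2w(now,(U*w).sum()/w.sum(),(V*w).sum()/w.sum(),z);print(n,Rm.T@(p[:2]-o))
spots(sc,["tall_mid","short_mid","tray_jar","side_jar"])
a=cv2.resize(sc["img"][130:270,205:325],None,fx=4,fy=4,interpolation=3);b=cv2.resize(im[180:230,270:310],None,fx=7,fy=7,interpolation=3)
c=np.zeros((560,760,3),np.uint8);c[:,:480]=a;c[:350,480:]=b;cv2.imwrite("pics/c5.png",c[:,:,::-1]);print(state()["t"],state()["position"])
E
```

```text
ptr [ 0.61045391 47.03722271]
mark [-58.55976158  97.58285835]
green [-62.05421742  72.43247305]
tall_mid 0.77 [568. 211.  71.]
short_mid 0.85 [544. 157.  55.]
tray_jar 0.65 [575. 286.   9.]
tray_jar 0.64 [ 512. -142.   24.]
side_jar 0.59 [ 534. -327.    2.]
25.95 [ 476.15728589 -248.34226331  217.68633624]
```

View pics/c5.png

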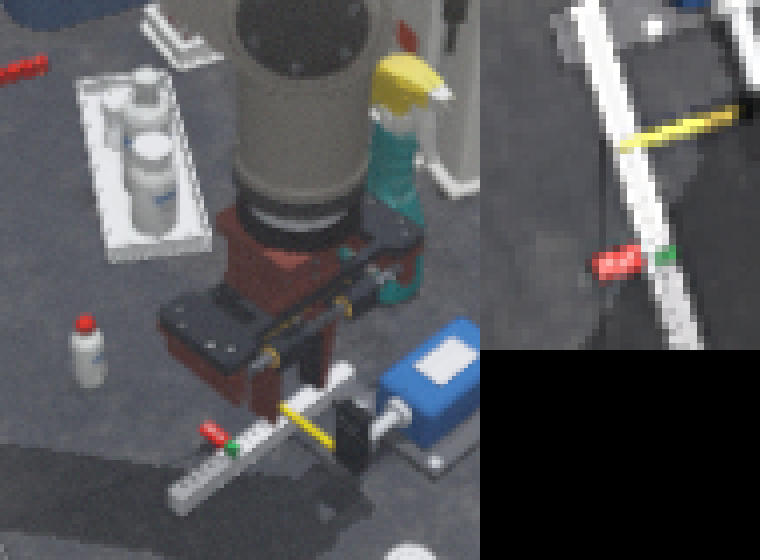

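The picture shows the pointer home at (680,130) on the right. The green block is beside the red mark at (665,257), with its rear edge within 1 mm of the centre, and both bottles are upright. I'll hand the job in.

```bash
python3 -c "
from plant import *
print(close_job())"
```

```text
the job is handed in; nothing more can be done
None
```

The job is handed in; no verdict came back. In the last pictures both bottles stand upright in the tray beside the jar, the grip is home, and the green indicator's rear edge is about 0.5 mm from the centre of the red mark, after a hold of about 2 s, at 26 s of the 72 s allowed.

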